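# Close an oblong tin's lid in the pedal press

### The arm

A 6-joint arm with a two-finger parallel gripper is mounted at the origin on the work surface. World frame = base frame: x ahead of the robot, y to its left, z up, the work surface at z = 0. Lengths are in mm, angles in degrees, forces in N, time in s.
With the tool pointing down it reaches from about 350 to 850 mm from the base axis. Payload 8.1 kg.
Tool frame: the origin (TCP) lies midway between the tips of the shut fingers; the grasp point (between the pads) lies 19 mm behind it (r.pinch_z is the distance from the TCP to the grasp point, in mm); z points along the fingers, y is the line along which they close (so a half turn about z gives the same grasp; the last joint's range is limited). The gripper opens to 85 mm and grips with 20 to 120 N. Pads are 22 mm wide; open, the fingers measure 114 mm over their backs; the gripper's body (76 mm by 85 mm) begins 54 mm behind the grasp point. The pads swing forward as they close: fully open they stand 13 mm farther back than shut.
Start: joints at [-68.663, 7.471, 85.268, -0, 87.261, -4.893], TCP at [265.205, -538.211, 231.292] pointing down, gripper open.
Joint ranges: [-169.43, 169.43], [-51.17, 129.36], [1.28, 143.12], [-76.62, 256.62], [0, 156.53], [-152.29, 152.29]. Speed limits (degrees/s): [136.94, 136.94, 159.86, 180, 180, 180].

### API

Orientations are given as [roll, pitch, yaw] about the fixed x, y, z axes, in that order (R = Rz(yaw) Ry(pitch) Rx(roll)).
In Python, from bench import r gives the robot as it stands.
- The arm moves only by the shell command python3 -m jog 'ROWS' [OPENING] [FORCE]. ROWS is JSON, one flat list of numbers, 6 for each row, row after row: the shift along the tool's x, y, z in m, then the turn, a rotation vector about the tool's x, y, z in rad. A call has 1 to 8 rows; each row is the pose to reach, as a shift and turn from the pose commanded when the call began, along the tool's axes at that moment; what a row does not reach only later rows make up. A row lasts 1/8 s, in which the tool goes at most 62.5 mm and 10.7 degrees, less where a joint would pass 70% of its speed; a pose out of reach is approached as far as the arm can. A call with a gripper value outside its range is refused whole. OPENING is the opening, from -1 (shut) to 1 (fully open), set as the call begins (- or left out, the last holds). The fingers move at their own pace and stop on an object; FORCE is the grip in N (left out, the last holds). Time passes only in rows, so rows that repeat a pose let the fingers close. It gives the time, the measured TCP pose, the force, the opening and the grip force at its end, in the units of the state.
- r.sense(): the state, without advancing time (a new reading comes with each control period).
- r.snapshot(name): name is "scene" or "top"; returns a dict with "pixels" (480x640x3 uint8, red, green, blue), "range_z" (480x640 float32, mm along the optical axis (not along the pixel's ray), 0 where there is no reading), "K" (3x3 intrinsics, pixels), "rvec" (rotation vector, rad) and "tvec" (3), from world to camera coordinates, as OpenCV has them. Camera axes: x right, y down, z forward; pixel columns grow to the right and rows downward; lengths in mm; the calibration is good to about 2 mm. A picture is of the moment at which its call begins.
- r.hand_in(): hands the job in; it is judged then, once.
Trained networks look in a picture, given as the dict that the camera call returned (one of the last four; its "shot" number tells which), for a name from the list of things; names that differ only in an ending like _2 or _b are one class to them, and where a whole thing is asked for, a point or a joint stands for the part that bears it (a point fixed in the world has none). Each returns a list of dicts, best first, with "score" (0 to 1); they miss things now and then, are a little off and sometimes report something else, mostly with a low value. They report only what shows in the picture. A call takes as long as a camera call. They do not tell look-alikes from the thing itself.
- r.look_for(picture, target): "bbox" ([left, top, right, bottom] in pixels, round what is visible of it).
- r.outline_of(picture, target): "region" (480x640 bool, what is visible of it) and "bbox" ([left, top, right, bottom] in pixels, round what is visible of it).
The state is a dict: "time": time; "joint_pos": joint angles; "qd": joint speeds; "joint_efforts": joint torques, N m; "tool_pos": TCP position; "tcp_rot": TCP orientation; "ft_force": force on the tool from outside, world axes, zero at the start; "wrist_torque": the same for the moment, N m; "finger_gap": finger opening in mm; "grip_force": force on a finger pad.
Only numpy, scipy, OpenCV 4.12 (cv2) and the standard library are available. Lean on these libraries where they do the work, as an engineer would, in place of code of your own. Each camera call takes 0.05 s, during which the arm holds its last target. There are 200 camera calls.

### The job

One tin in the three-compartment bin, the oblong one, still has its lid standing up: take it out by its body (do not grip or press the lid with the fingers), set it crosswise in the guide channel of the pedal press, which means putting it down on the way and taking it again the other way round, and slide it along the channel until it is fully home against the backstop under the platen. Then press the pedal right down to its stop so that the platen closes the lid, and let the pedal come all the way up again, leaving the tin home in the press with its lid shut. Leave everything else standing where it is.

Things in the scene. Friction and masses are not known exactly. Their poses are not given: they have to be found in the camera images.
- tin: the oblong plain steel tin, body 66 (its x) x 44 (its y) x 46 high, 220 g; origin at the centre of its underside, z up. It starts upright in one of the bin's three compartments (any of them), its long x axis along the compartment.
- lid: the oblong tin's steel push-in lid, 62 x 40 x 14, 2 mm inside the tin's outline all round; origin at the centre of its underside. It slides straight down into the tin against about 8 N of friction: origin 42 mm above the tin's underside = up (lid top 56 mm above the tin's underside), 36 mm = shut (lid top at 50 mm). It cannot come off.
- bin: fixed plywood bin, outside 160 (x) x 176 (y) x 56 high; origin at the centre of its underside. Walls, floor and dividers 5 mm thick; two dividers as high as the walls make three compartments, each 150 long in x and about 52 wide in y, centres at y = -57, 0, +57 mm. The walls are higher than the bodies of the tins.
- press: fixed bench press on a base plate 260 (x) x 200 (y) x 15 high; origin at the centre of its underside; its open front faces -x. A guide channel runs along x on its left (+y) side, the pedal is on its right (-y) side. Behind the channel two upright posts (at x = 105 mm) carry a cross head up to 166 mm above the counter.
- nest (a point): point on the channel floor where the centre of the tin's underside is when the tin stands home against the backstop under the platen; axes as the press's (x along the channel, towards the backstop). It is at x = 45, y = 45, z = 15 mm of the press.
- channel_mouth (a point): middle of the channel floor at its open front end (x = -125, y = 45, z = 15 mm of the press), 170 mm in front of the nest; axes as the press's. The channel has two steel walls 8 mm thick and 46 mm high above its floor, 76 mm apart inside, so the tin goes in with its 66 mm length across; it runs to a backstop 30 mm high, 192 mm from the mouth.
- platen_edge (a point): middle of the lower front edge of the steel platen, which reaches forward over the nest: 36 wide in y, 7 thick, front edge 18 mm in front of the nest point, underside 62 mm above the channel floor when up, about 50 mm when fully down. In front of the backstop nothing else stands above the channel walls. Axes as the press's.
- pedal_hinge (a point): middle of the pedal's hinge axis (which lies along the press's y), fixed, at x = 45, y = -55, z = 29 mm of the press; axes as the press's.
- pedal (a joint): the spring pedal's hinge: 0 rad = up, 0.30 rad = down on its stop; it springs back up. It drives the platen down by 40 mm per rad. About 11 N at the pad holds it on its stop while it closes a lid.
- pedal_pad (a point): point on top of the pedal's rubber pad, on its middle line, 115 mm in front of its hinge; 74 mm above the counter when the pedal is up, about 40 mm when down. Moves with the pedal: x points along the plate to the hinge, z is normal to the plate. The pedal is a steel plate 145 long, 58 wide, sloping up towards the robot at 0.33 rad when up.
- board: fixed bare wooden board 100 x 100 x 12 high, on the counter between bin and press; origin at the centre of its underside. Free to put things on.
- round_tin: bystander: round steel tin, diameter 47, 50 high, in another compartment of the bin; origin at the centre of its underside.
- square_tin: bystander: square steel tin 46 x 46, 50 high, in another compartment of the bin; origin at the centre of its underside.
- jar: bystander: amber glass jar with a steel cap, diameter 62, 95 high; origin at the centre of its underside; in line with the board and the shaker, in any order.
- shaker: bystander: aluminium can, diameter 60, 110 high; origin at the centre of its underside; in line with the board and the jar.
- mug: bystander: white mug, diameter 80, 90 high, beyond the bin; origin at the centre of its underside.
- spatula: bystander: spatula about 300 long lying flat on the counter to the left of the bin; origin under its middle.
- utensil_pot: bystander: white ceramic pot with kitchen tools, diameter 110, tools up to 220 high, to the right of the press; origin at the centre of its underside.
There are look-alikes about, which are no part of the job. Leave any yellow look-alike of the tin alone.

How it is judged:
By the outcome, as a careful person would: the job done as asked, in the order asked, and still so for the second after the job is handed in, with the robot touching nothing.
It also fails if it takes over 72 s, if anything falls off the work surface, if the arm or the gripper's body presses on something with over 40 N, if the wrist force passes 120 N, or if a joint passes its speed limit or range.

## Working session

There is one attempt and no reset: what is moved stays moved. The work goes in short steps, Python scripts to look and compute and a shell command to move; the robot and the scene stay as the last step left them, time stands still between calls to the robot, and variables do not carry over. Pictures are saved under pics/ and viewed, at most 10 in all, crops included, and the job is handed in when it is done.

```bash
ls; mkdir -p pics; cat > h.py <<'E'
import numpy as np, cv2
from bench import r
def cam(p):
    R=cv2.Rodrigues(np.array(p["rvec"],float))[0]; return R,np.array(p["tvec"],float).ravel(),np.array(p["K"],float)
def cloud(p):
    R,t,K=cam(p); z=p["range_z"].astype(float); v,u=np.mgrid[:480,:640]
    c=np.stack([(u-K[0,2])/K[0,0]*z,(v-K[1,2])/K[1,1]*z,z],-1)
    w=(c-t)@R; w[z<=0]=np.nan; return w
def proj(p,X):
    R,t,K=cam(p); c=np.atleast_2d(X)@R.T+t; q=c@K.T; return q[:,:2]/q[:,2:]
E
python3 - <<'E'
from h import *
print(r.sense())
for n in("top","scene"):
    p=r.snapshot(n); cv2.imwrite(f"pics/{n}0.png",p["pixels"][...,::-1]); w=cloud(p); R,t,K=cam(p)
    print(n,"cam at",-R.T@t,K[0,0])
    for o in ["tin","lid","bin","press","board","pedal_pad","platen_edge","round_tin","square_tin","jar","shaker"]:
        for d in r.outline_of(p,o)[:2]:
            m=d["region"]; q=w[m]; q=q[~np.isnan(q[:,0])]
            print(o,round(d["score"],2),d["bbox"],np.round(np.median(q,0)) if len(q) else None, np.round(np.percentile(q,98,axis=0)) if len(q) else None,np.round(np.percentile(q,2,axis=0)) if len(q) else None)
E
```

```text
pics
{'time': 0.0, 'joint_pos': array([-6.86624134e+01,  7.51600675e+00,  8.53288194e+01,  3.55640632e-04,
        8.72612599e+01, -4.89221042e+00]), 'qd': array([-0.06157268,  0.04705666, -0.06583228,  0.0391292 , -0.08125191,
        0.08046216]), 'joint_efforts': array([-2.87859275e-04, -5.69394636e+01, -5.00549877e+01, -2.54439519e-04,
        1.50504842e-02,  2.60800891e-05]), 'tool_pos': array([ 265.01463152, -537.69327917,  230.23946752]), 'tcp_rot': array([-1.79894331e+02, -9.40107745e-03,  2.62297710e+01]), 'ft_force': array([ 0.17673859,  0.97355217, -0.41326564]), 'wrist_torque': array([ 0.0226983 , -0.0023279 , -0.00211049]), 'grip_force': 0.0, 'finger_gap': 85.3653380985146}
top cam at [ 270.24167134   12.81229666 1758.82800241] 614.7821286066411
tin 0.89 [218.8, 303.8, 241.7, 326.4] [364. 232.  55.] [395. 258.  64.] [334. 208.  15.]
tin 0.84 [219.7, 252.0, 236.7, 275.7] [512. 236.  60.] [545. 258.  69.] [482. 218.  18.]
lid 0.89 [186.6, 193.6, 209.1, 207.9] [685. 320.  56.] [708. 351.  65.] [663. 290.  47.]
lid 0.88 [218.7, 304.7, 239.3, 328.1] [364. 233.  56.] [394. 25
[... 2454 characters left out ...]
 83.] [ 504. -268.   45.]
platen_edge 0.96 [200.3, 231.1, 255.6, 275.9] [ 708. -140.   95.] [ 723. -107.  107.] [ 624. -188.   33.]
round_tin 0.56 [386.5, 246.5, 411.9, 276.0] [550. 186.  52.] [561. 207.  58.] [518. 163.   8.]
round_tin 0.46 [171.7, 184.5, 298.3, 299.3] [ 633. -161.   29.] [722. -89. 167.] [ 472. -284.    4.]
square_tin 0.66 [440.0, 258.2, 462.3, 287.4] [539. 298.  53.] [547. 321.  58.] [504. 275.  10.]
square_tin 0.29 [327.2, 197.6, 379.1, 241.3] [434.  55.  12.] [487.  95.  16.] [388.  -1.   6.]
jar 0.63 [438.4, 259.8, 463.6, 287.3] [537. 299.  52.] [546. 325.  58.] [481. 276.   6.]
shaker 0.89 [320.2, 227.0, 349.6, 272.8] [583.  51.  87.] [595.  76. 113.] [521.   2.   2.]
```

```bash
python3 - <<'E'
import cv2
a=cv2.imread("pics/top0.png")[165:345,170:450]; cv2.imwrite("pics/t1.png",cv2.resize(a,(800,514),interpolation=cv2.INTER_CUBIC))
b=cv2.imread("pics/scene0.png")[140:380,150:490]; cv2.imwrite("pics/s1.png",cv2.resize(b,(800,565),interpolation=cv2.INTER_CUBIC))
E
```

```text
(no output)
```

View pics/t1.png

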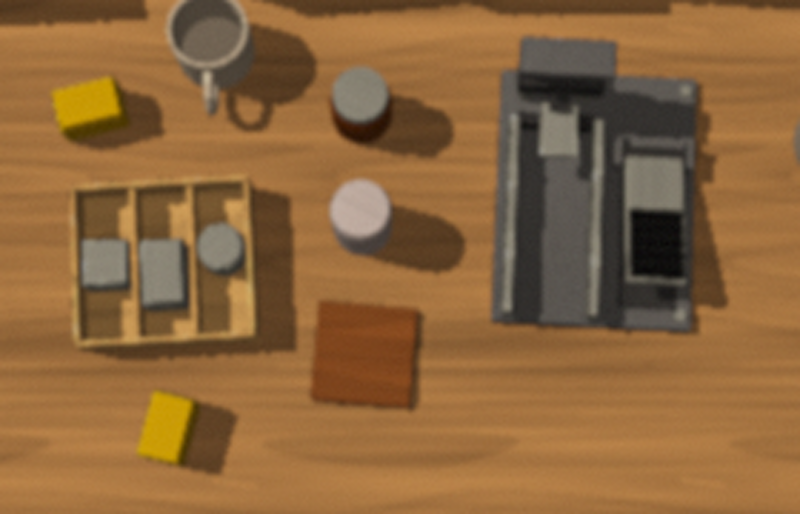

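View pics/s1.png

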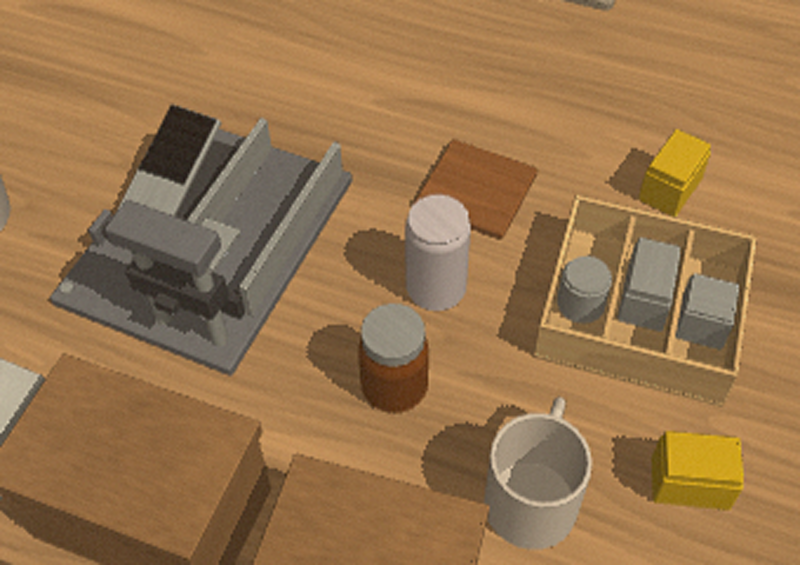

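The top view shows the grey oblong tin with its raised lid in the bin's middle compartment, around (163,272). The yellow look-alikes are at (166,427) and (88,107), the board at (366,355) and the press at (597,200), channel on the left and pedal on the right. The scene view agrees. Next I'll measure the poses.

```bash
cat > m.py <<'E'
from h import *
def rect(q,name):
    q=q.astype(np.float32); c,s,a=cv2.minAreaRect(q[:,:2]); print(name,len(q),"c",np.round(c,1),"s",np.round(s,1),"a",round(a,1))
def box(w,lo,hi):
    return w[np.all((w>lo)&(w<hi),-1)]
def trim(q,r=4,n=6):
    from scipy.spatial import cKDTree
    t=cKDTree(q[:,:2]); k=np.array([len(x) for x in t.query_ball_point(q[:,:2],r)]); return q[k>=n]
E
python3 - <<'E'
from m import *
C={}
for n in("top","scene"):
    P=[r.snapshot(n) for _ in range(4)]
    for p in P: p["range_z"]=np.where(p["range_z"]>0,p["range_z"],np.nan)
    p=P[-1]; p["range_z"]=np.nanmedian([x["range_z"] for x in P],0); p["range_z"]=np.nan_to_num(p["range_z"])
    w=cloud(p); C[n]=w
    print("==",n)
    q=box(w,[476,212,50],[555,268,72]); print("tin zmed",np.median(q[:,2])); zt=np.median(q[:,2])
    rect(box(w,[476,212,zt-5],[555,268,zt+6]),"tin top")
    rect(box(w,[430,145,46],[620,340,64]),"bin rim")
    q=box(w,[380,-12,8],[495,100,17]); print("board z",np.median(q[:,2])); rect(q,"board")
    b=box(w,[455,-300,8],[740,-80,22]);rect(b,"base");print(np.median(b[:,2]))
    q=box(w,[460,-210,52],[625,-80,72]);print("walls z",np.median(q[:,2]));
    for s,lo,hi in(("L",-120,-80),("R",-205,-165)):
        k=q[(q[:,1]>lo)&(q[:,1]<hi)]; 
        if len(k)>5: print(s,len(k),"y=%.4f x+%.1f"%tuple(np.polyfit(k[:,0],k[:,1],1)),"at550:",np.polyval(np.polyfit(k[:,0],k[:,1],1),550),k[:,0].min(),k[:,0].max(),k[:,1].min(),k[:,1].max())
    q=box(w,[610,-185,70],[690,-110,125]); 
    for x in range(610,690,8):
        k=q[(q[:,0]>=x)&(q[:,0]<x+8)]
        if len(k): print("platen",x,len(k),np.round(k.min(0)),np.round(k.max(0)),np.round(np.median(k,0)))
    q=box(w,[490,-285,35],[640,-205,100])
    for x in range(490,640,15):
        k=q[(q[:,0]>=x)&(q[:,0]<x+15)]
        if len(k): print("pedal",x,len(k),np.round(k[:,1].min()),np.round(k[:,1].max()),"z",np.round(np.median(k[:,2])))
np.savez("c.npz",**C)
E
```

```text
== top
tin zmed 60.90833187734515Traceback (most recent call last):
  File "<stdin>", line 10, in <module>
  File "m.py", line 3, in rect
    q=q.astype(np.float32); c,s,a=cv2.minAreaRect(q[:,:2]); print(name,len(q),"c",np.round(c,1),"s",np.round(s,1),"a",round(a,1))
                                  ~~~~~~~~~~~~~~~^^^^^^^^^
cv2.error: OpenCV(4.12.0) /io/opencv/modules/imgproc/src/convhull.cpp:143: error: (-215:Assertion failed) total >= 0 && (depth == CV_32F || depth == CV_32S) in function 'convexHull'
```

```bash
sed -i 's/minAreaRect(q\[:,:2\])/minAreaRect(np.ascontiguousarray(q[:,:2]))/' m.py
cat > meas.py <<'E'
from m import *
C={}
for n in("top","scene"):
    P=[r.snapshot(n) for _ in range(3)]
    for p in P: p["range_z"]=np.where(p["range_z"]>0,p["range_z"],np.nan)
    p=P[-1]; p["range_z"]=np.nanmedian([x["range_z"] for x in P],0); p["range_z"]=np.nan_to_num(p["range_z"])
    w=cloud(p); C[n]=w
    print("==",n)
    q=box(w,[476,212,50],[555,268,72]); print("tin zmed",np.median(q[:,2])); zt=np.median(q[:,2])
    rect(box(w,[476,212,zt-5],[555,268,zt+6]),"tin top")
    rect(box(w,[430,145,46],[620,340,64]),"bin rim")
    q=box(w,[380,-12,8],[495,100,17]); print("board z",np.median(q[:,2])); rect(q,"board")
    b=box(w,[455,-300,8],[740,-80,22]);rect(b,"base");print(np.median(b[:,2]))
    q=box(w,[460,-210,52],[625,-80,72]);print("walls z",np.median(q[:,2]));
    for s,lo,hi in(("L",-120,-80),("R",-205,-165)):
        k=q[(q[:,1]>lo)&(q[:,1]<hi)]; 
        if len(k)>5: print(s,len(k),"y=%.4f x+%.1f"%tuple(np.polyfit(k[:,0],k[:,1],1)),"at550:",np.polyval(np.polyfit(k[:,0],k[:,1],1),550),k[:,0].min(),k[:,0].max(),k[:,1].min(),k[:,1].max())
    q=box(w,[610,-185,70],[690,-110,125]); 
    for x in range(610,690,8):
        k=q[(q[:,0]>=x)&(q[:,0]<x+8)]
        if len(k): print("platen",x,len(k),np.round(k.min(0)),np.round(k.max(0)),np.round(np.median(k,0)))
    q=box(w,[490,-285,35],[640,-205,100])
    for x in range(490,640,15):
        k=q[(q[:,0]>=x)&(q[:,0]<x+15)]
        if len(k): print("pedal",x,len(k),np.round(k[:,1].min()),np.round(k[:,1].max()),"z",np.round(np.median(k[:,2])))
np.savez("c.npz",**C)
E
python3 meas.py
```

```text
== top
tin zmed 60.482632727791035
tin top 305 c [515.3 240.1] s [61.7 41.6] a 4.3
bin rim 1453 c [527.2 240.9] s [160.8 176.8] a 3.5
board z 12.293917424699245
board 1095 c [434.1  45.3] s [102.2 109.9] a 85.4
base 3837 c [ 598.  -187.9] s [214.4 282.6] a 89.9
15.65543047510828
walls z 61.16150345219834
L 160 y=-0.0544 x+-70.0 at550: -99.88565916118972 475.84295430846254 624.3092428035367 -106.23075803029566 -92.76923552234565
R 173 y=-0.0552 x+-153.6 at550: -183.96732784527282 470.4761531758388 623.7839998797255 -190.6545416048859 -176.05481308201826
platen 618 11 [ 624. -163.   78.] [ 626. -135.   88.] [ 625. -149.   82.]
platen 626 38 [ 626. -163.   80.] [ 634. -129.   92.] [ 630. -146.   85.]
platen 634 37 [ 634. -163.   80.] [ 642. -130.   90.] [ 639. -147.   84.]
platen 642 36 [ 642. -164.   80.] [ 650. -130.   90.] [ 647. -147.   84.]
platen 650 34 [ 650. -164.   78.] [ 658. -130.   90.] [ 654. -145.   84.]
platen 658 37 [ 658. -164.   77.] [ 665. -130.   95.] [ 662. -147.   84.]
platen 666 38 [ 666. -164.   77.] [ 673. -130.   95.] [ 669. -147.   85.]
platen 674 29 [ 674. -1
[... 1269 characters left out ...]
[ 643. -135.   79.] [ 649. -128.   85.] [ 646. -130.   84.]
platen 650 10 [ 650. -133.   79.] [ 657. -128.   86.] [ 653. -130.   85.]
platen 658 13 [ 658. -134.   79.] [ 665. -129.   86.] [ 661. -130.   84.]
platen 666 10 [ 667. -134.   79.] [ 672. -129.   87.] [ 669. -130.   84.]
platen 682 7 [ 687. -117.  103.] [ 690. -110.  106.] [ 689. -114.  105.]
pedal 490 41 -267.0 -209.0 z 81.0
pedal 505 146 -265.0 -210.0 z 79.0
pedal 520 143 -266.0 -210.0 z 74.0
pedal 535 148 -266.0 -212.0 z 69.0
pedal 550 152 -271.0 -212.0 z 64.0
pedal 565 184 -272.0 -213.0 z 55.0
pedal 580 155 -272.0 -214.0 z 49.0
pedal 595 77 -272.0 -215.0 z 45.0
pedal 610 13 -284.0 -272.0 z 40.0
pedal 625 26 -285.0 -273.0 z 40.0
```

```bash
cat > go.py <<'E'
# usage: go.py x y z yaw [tilt about tool x, deg] -> shift (m) and turn (rad) from the present pose, tool axes
import sys
from h import *
from scipy.spatial.transform import Rotation as Ro
s=r.sense(); R0=Ro.from_euler("xyz",s["tcp_rot"],degrees=True); p0=s["tool_pos"]
a=sys.argv[1:]
print("t %.2f"%s["time"],"pos",np.round(p0,1),"rpy",np.round(s["tcp_rot"],1),"gap %.1f grip %.1f"%(s["finger_gap"],s["grip_force"]),"F",np.round(s["ft_force"],1),"j",np.round(s["joint_pos"],0))
while len(a)>=4:
    n=5 if len(a)%5==0 else 4
    x,y,z,yaw=map(float,a[:4]); tl=float(a[4]) if n==5 else 0
    R1=Ro.from_euler("xyz",[180,0,yaw],degrees=True)*Ro.from_euler("x",tl,degrees=True)
    print(np.round(R0.inv().apply(np.array([x,y,z])-p0)/1000,4).tolist(),np.round((R0.inv()*R1).as_rotvec(),3).tolist()); a=a[n:]
E
python3 go.py 514 241 130 94
```

```text
t 1.70 pos [ 265.2 -538.2  231.3] rpy [180.   -0.   26.2] gap 85.3 grip 0.0 F [ 0.2 -0.1  0.3] j [-69.   7.  85.   0.  87.  -5.]
[0.5676, -0.589, 0.1013] [0.0, -0.0, -1.183]
```

```bash
python3 -m jog '[0.05,-0.05,0,0,0,-0.1, 0.57,-0.59,0.09,0,0,-1.183, 0.57,-0.59,0.09,0,0,-1.183, 0.57,-0.59,0.09,0,0,-1.183, 0.57,-0.59,0.09,0,0,-1.183, 0.57,-0.59,0.09,0,0,-1.183, 0.57,-0.59,0.09,0,0,-1.183, 0.57,-0.59,0.09,0,0,-1.183]' 0.88; python3 go.py 514 241 130 94
```

```text
time: 2.7
tool_pos: [417.9, -63.3, 180.0]
tcp_rot: [179.9, 0.0, 94.1]
ft_force: [2.0, 0.0, -0.8]
finger_gap: 80.6
grip_force: 0.0
t 2.70 pos [417.9 -63.3 180. ] rpy [179.9   0.   94.1] gap 80.6 grip 0.0 F [ 2.   0.  -0.8] j [-16. -20. 116.  -0.  84. -20.]
[0.2966, 0.1177, 0.05] [0.002, 0.001, 0.002]
```

```bash
python3 -m jog '[0.06,0.024,0.01,0,0,0, 0.12,0.048,0.02,0,0,0, 0.18,0.07,0.03,0,0,0, 0.23,0.092,0.04,0,0,0, 0.27,0.108,0.045,0,0,0, 0.2915,0.115,0.049,0,0,0, 0.2915,0.115,0.049,0,0,0]'; python3 go.py 514 241 11 93.7
```

```text
time: 3.58
tool_pos: [511.4, 235.1, 130.1]
tcp_rot: [-180.0, 0.0, 94.1]
ft_force: [-0.1, -1.4, 0.6]
finger_gap: 80.3
grip_force: 0.0
t 3.58 pos [511.4 235.1 130.1] rpy [-180.     0.    94.1] gap 80.3 grip 0.0 F [-0.1 -1.4  0.6] j [19.  6. 98.  0. 76. 15.]
[0.0057, 0.0031, 0.1191] [-0.001, 0.0, 0.008]
```

```bash
python3 - <<'E'
from h import *
p=r.snapshot("scene"); a=p["pixels"][150:330,330:530,::-1]; cv2.imwrite("pics/s2.png",cv2.resize(a,(666,600),interpolation=cv2.INTER_CUBIC))
E
```

```text
(no output)
```

View pics/s2.png

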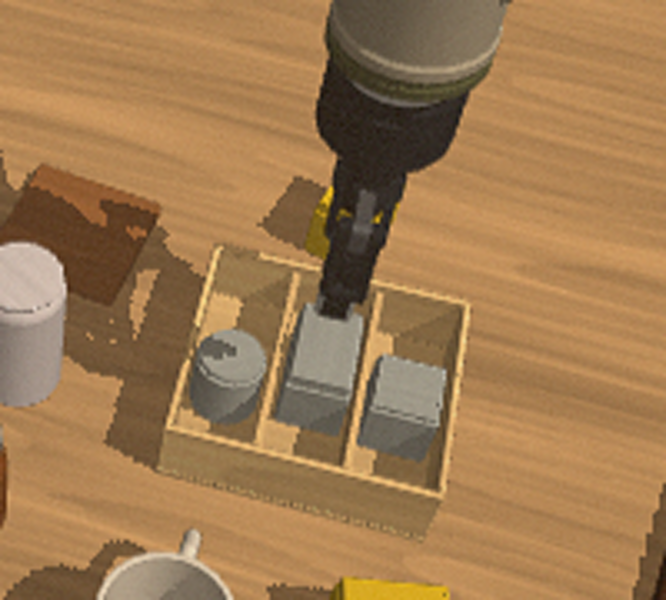

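The gripper hangs above the middle compartment, its fingers in line with the oblong tin (325,350 in the crop). I'll centre it and go down.

```bash
python3 -m jog '[0.0057,0.003,0.02,0,0,0, 0.0057,0.003,0.05,0,0,0, 0.0057,0.003,0.075,0,0,0, 0.0057,0.003,0.09,0,0,0, 0.0057,0.003,0.1,0,0,0, 0.0057,0.003,0.11,0,0,0,0.0057,0.003,0.119,0,0,0,0.0057,0.003,0.119,0,0,0]'; python3 go.py 514 241 11 93.7
```

```text
time: 4.62
tool_pos: [513.9, 239.4, 11.1]
tcp_rot: [-179.9, 0.0, 94.0]
ft_force: [-0.3, 0.8, -0.2]
finger_gap: 80.5
grip_force: 0.0
t 4.62 pos [513.9 239.4  11.1] rpy [-179.9    0.    94. ] gap 80.5 grip 0.0 F [-0.3  0.8 -0.2] j [ 20.  15. 101.   0.  64.  16.]
[0.0016, 0.0002, 0.0001] [-0.001, 0.0, 0.005]
```

```bash
python3 -m jog '[0.001,0,0,0,0,0,0.001,0,0,0,0,0,0.001,0,0,0,0,0,0.001,0,0,0,0,0,0.001,0,0,0,0,0]' -0.2 40; python3 go.py 514 241 11 93.7
```

```text
time: 5.25
tool_pos: [514.8, 240.9, 12.3]
tcp_rot: [179.9, -0.0, 94.0]
ft_force: [0.1, 1.1, 4.0]
finger_gap: 65.6
grip_force: 46.0
t 5.25 pos [514.8 240.9  12.3] rpy [179.9  -0.   94. ] gap 65.6 grip 46.0 F [0.1 1.1 4. ] j [ 20.  15. 101.   0.  64.  16.]
[0.0002, -0.0008, 0.0013] [0.001, -0.0, 0.005]
```

```bash
python3 -m jog '[0,0,-0.01,0,0,0, 0,0,-0.035,0,0,0, 0,0,-0.065,0,0,0, 0,0,-0.095,0,0,0, 0,0,-0.115,0,0,0,0,0,-0.12,0,0,0]'; python3 go.py 428 45 130 -3.2
```

```text
time: 6.0
tool_pos: [514.9, 240.7, 133.1]
tcp_rot: [179.9, -0.0, 94.0]
ft_force: [1.2, 0.2, -2.9]
finger_gap: 65.2
grip_force: 45.5
t 6.00 pos [514.9 240.7 133.1] rpy [179.9  -0.   94. ] gap 65.2 grip 45.5 F [ 1.2  0.2 -2.9] j [20.  6. 97. -0. 77. 16.]
[-0.1892, -0.1004, 0.0028] [0.001, -0.002, 1.697]
```

```bash
python3 -m jog '[-0.02,-0.01,0,0,0,0.1, -0.05,-0.025,0,0,0,0.25, -0.08,-0.04,0,0,0,0.42, -0.11,-0.055,0,0,0,0.6, -0.14,-0.07,0,0,0,0.78, -0.165,-0.083,0,0,0,0.96, -0.18,-0.095,0,0,0,1.14, -0.189,-0.1,0.002,0,0,1.32]'; python3 go.py 428 45 60 -3.2
```

```text
time: 7.0
tool_pos: [426.4, 44.2, 128.4]
tcp_rot: [-180.0, 0.1, 18.0]
ft_force: [0.1, -0.2, -2.1]
finger_gap: 65.3
grip_force: 45.5
t 7.00 pos [426.4  44.2 128.4] rpy [-1.8e+02  1.0e-01  1.8e+01] gap 65.3 grip 45.5 F [ 0.1 -0.2 -2.1] j [ -1. -16. 118.  -0.  78.  71.]
[0.0019, -0.0002, 0.0684] [-0.0, 0.002, 0.37]
```

```bash
python3 -m jog '[0.002,0,0.01,0,0,0.15, 0.002,0,0.04,0,0,0.3, 0.002,0,0.068,0,0,0.371, 0.002,0,0.085,0,0,0.371, 0.002,0,0.098,0,0,0.371,0.002,0,0.102,0,0,0.371,0.002,0,0.104,0,0,0.371]'; python3 go.py 428 45 20.5 -3.2
```

```text
time: 7.88
tool_pos: [429.8, 45.7, 25.8]
tcp_rot: [180.0, -0.0, -2.9]
ft_force: [0.5, 0.6, -2.6]
finger_gap: 65.4
grip_force: 45.5
t 7.88 pos [429.8  45.7  25.8] rpy [180.   -0.   -2.9] gap 65.4 grip 45.5 F [ 0.5  0.6 -2.6] j [ -1.  -7. 122.  -0.  64.  92.]
[-0.0018, 0.0008, 0.0053] [0.0, -0.0, 0.006]
```

```bash
python3 -m jog '[0,0,0.002,0,0,0, 0,0,0.0035,0,0,0, 0,0,0.0045,0,0,0,0,0,0.0045,0,0,0]'; python3 go.py 428 45 20 -3.2
```

```text
time: 8.38
tool_pos: [429.7, 45.7, 21.3]
tcp_rot: [-180.0, -0.0, -2.9]
ft_force: [-0.0, -0.3, -2.8]
finger_gap: 65.8
grip_force: 45.5
t 8.38 pos [429.7  45.7  21.3] rpy [-180.    -0.    -2.9] gap 65.8 grip 45.5 F [-0.  -0.3 -2.8] j [ -1.  -6. 122.   0.  64.  92.]
[-0.0016, 0.0008, 0.0013] [-0.0, -0.0, 0.006]
```

```bash
python3 -m jog '[0,0,0.001,0,0,0, 0,0,0.002,0,0,0,0,0,0.002,0,0,0]'; python3 go.py 428 45 20 -3.2
```

```text
time: 8.75
tool_pos: [429.7, 45.7, 19.3]
tcp_rot: [180.0, -0.0, -2.9]
ft_force: [-1.3, 0.2, -0.4]
finger_gap: 65.7
grip_force: 45.7
t 8.75 pos [429.7  45.7  19.3] rpy [180.   -0.   -2.9] gap 65.7 grip 45.7 F [-1.3  0.2 -0.4] j [ -1.  -6. 123.  -0.  64.  92.]
[-0.0016, 0.0008, -0.0007] [0.0, -0.0, 0.006]
```

```bash
python3 -m jog '[0,0,0,0,0,0,0,0,0,0,0,0,0,0,0,0,0,0, 0,0,-0.02,0,0,0, 0,0,-0.045,0,0,0, 0,0,-0.07,0,0,0, 0,0,-0.085,0,0,-0.05,0,0,-0.085,0,0,-0.2]' 0.9; python3 go.py 429.7 45.7 90 86.8
python3 - <<'E'
from m import *
for n in("top","scene"):
    w=cloud(r.snapshot(n)); q=box(w,[385,0,58],[475,95,75]); print(n,np.median(q[:,2]) if len(q) else 0); rect(q,"tin") if len(q)>10 else 0
E
```

```text
time: 9.75
tool_pos: [431.0, 45.7, 106.0]
tcp_rot: [180.0, -0.2, 8.8]
ft_force: [0.7, -0.1, -0.5]
finger_gap: 80.8
grip_force: 0.0
t 9.75 pos [431.   45.7 106. ] rpy [180.   -0.2   8.8] gap 80.8 grip 0.0 F [ 0.7 -0.1 -0.5] j [ -1. -14. 119.   0.  74.  80.]
[-0.0013, -0.0002, 0.016] [0.003, -0.002, -1.362]
top 64.7137735847129
tin 16 c [412.6  44.4] s [ 7.7 63.4] a 2.5
scene 68.14425580549306
tin 412 c [429.3  46.6] s [63.1 44.5] a 85.0
```

```bash
python3 -m jog '[-0.001,0,0,0,0,-0.17,-0.001,0,0,0,0,-0.35,-0.001,0,0,0,0,-0.53,-0.001,0,0,0,0,-0.71,-0.001,0,0,0,0,-0.89,-0.001,0,0,0,0,-1.07,-0.001,0,0,0,0,-1.24,-0.001,0,0,0,0,-1.362]' 0.7; python3 go.py 430 45.7 22 86.8
```

```text
time: 10.85
tool_pos: [428.3, 45.5, 103.8]
tcp_rot: [-180.0, 0.0, 86.7]
ft_force: [-0.3, 0.1, -0.2]
finger_gap: 72.3
grip_force: 0.0
t 10.85 pos [428.3  45.5 103.8] rpy [-180.     0.    86.7] gap 72.3 grip 0.0 F [-0.3  0.1 -0.2] j [ -1. -14. 119.   0.  74.   3.]
[0.0003, 0.0017, 0.0818] [-0.001, 0.0, -0.002]
```

```bash
python3 -m jog '[0,0.0015,0.015,0,0,0, 0,0.0015,0.04,0,0,0, 0,0.0015,0.06,0,0,0, 0,0.0015,0.075,0,0,0, 0,0.0015,0.081,0,0,0, 0,0.0015,0.081,0,0,0]' && python3 go.py 430 45.7 22 86.8 && python3 -m jog '[0,0,0,0,0,0,0,0,0,0,0,0,0,0,0,0,0,0,0,0,0,0,0,0,0,0,0,0,0,0,0,0,0,0,0,0]' -0.5 40; python3 go.py 430 45.7 120 86.8
```

```text
time: 11.6
tool_pos: [429.9, 45.4, 22.9]
tcp_rot: [-180.0, 0.0, 86.6]
ft_force: [-0.6, 0.2, 1.0]
finger_gap: 72.5
grip_force: 0.0
t 11.60 pos [429.9  45.4  22.9] rpy [-180.     0.    86.6] gap 72.5 grip 0.0 F [-0.6  0.2  1. ] j [ -1.  -6. 122.  -0.  64.   3.]
[0.0003, 0.0001, 0.0009] [-0.001, 0.0, -0.004]
time: 12.35
tool_pos: [431.1, 45.4, 24.2]
tcp_rot: [179.9, -0.0, 86.6]
ft_force: [-0.2, 0.2, 7.0]
finger_gap: 43.4
grip_force: 42.2
t 12.35 pos [431.1  45.4  24.2] rpy [179.9  -0.   86.6] gap 43.4 grip 42.2 F [-0.2  0.2  7. ] j [ -1.  -7. 122.   0.  64.   3.]
[0.0002, -0.0009, -0.0958] [0.002, -0.0, -0.003]
```

```bash
python3 -m jog '[0,0,-0.01,0,0,0, 0,0,-0.035,0,0,0, 0,0,-0.065,0,0,0, 0,0,-0.085,0,0,0,0,0,-0.09,0,0,0]'; python3 go.py 521.2 -139.1 110 86.8
```

```text
time: 12.98
tool_pos: [430.9, 45.4, 114.8]
tcp_rot: [179.9, -0.0, 86.6]
ft_force: [0.3, 0.6, -2.2]
finger_gap: 43.7
grip_force: 41.6
t 12.97 pos [430.9  45.4 114.8] rpy [179.9  -0.   86.6] gap 43.7 grip 41.6 F [ 0.3  0.6 -2.2] j [ -1. -14. 119.   0.  76.   3.]
[-0.1789, 0.101, 0.005] [0.002, -0.0, -0.003]
```

```bash
python3 -m jog '[-0.02,0.011,0,0,0,0, -0.05,0.028,0,0,0,0, -0.09,0.05,0,0,0,0, -0.125,0.07,0.002,0,0,0, -0.155,0.088,0.004,0,0,-0.003, -0.173,0.098,0.005,0,0,-0.003,-0.179,0.101,0.005,0,0,-0.003,-0.179,0.101,0.005,0,0,-0.003]'; python3 go.py 521.2 -139.1 70 86.8
python3 - <<'E'
from m import *
for n in("top","scene"):
    p=r.snapshot(n); w=cloud(p); q=box(w,[485,-185,135-15],[560,-95,170]); print(n)
    q=box(w,[485,-190,130],[560,-90,165]); q=box(w,[480,-185,90],[565,-95,160])
    print(len(q))
    if n=="scene":
        a=p["pixels"][150:330,150:350,::-1]; cv2.imwrite("pics/s3.png",cv2.resize(a,(666,600),interpolation=cv2.INTER_CUBIC))
E
```

```text
time: 13.98
tool_pos: [520.0, -138.7, 107.8]
tcp_rot: [-179.9, -0.0, 86.8]
ft_force: [-0.4, -0.2, -1.9]
finger_gap: 43.4
grip_force: 41.4
t 13.97 pos [ 520.  -138.7  107.8] rpy [-179.9   -0.    86.8] gap 43.4 grip 41.4 F [-0.4 -0.2 -1.9] j [-20.   3. 103.   0.  74. -17.]
[-0.0004, 0.0013, 0.0378] [-0.001, -0.001, -0.0]
top
102
scene
685
```

View pics/s3.png

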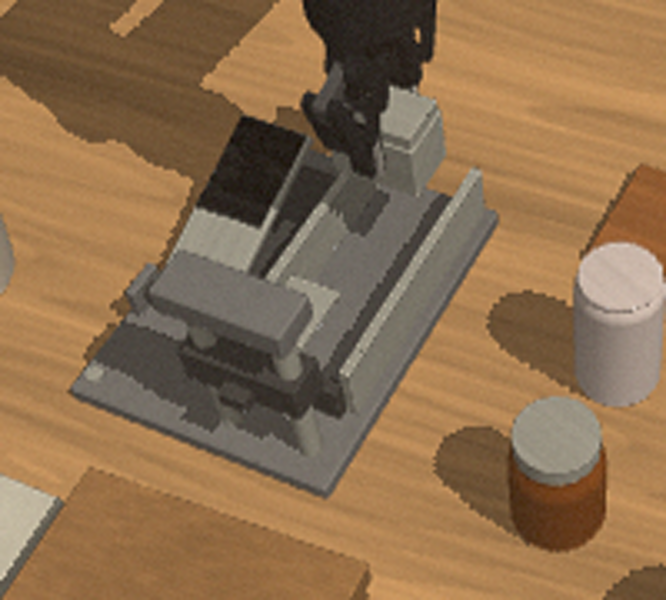

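```bash
python3 - <<'E'
from m import *
for n in("top","scene"):
    p=r.snapshot(n); w=cloud(p)
    d=r.outline_of(p,"tin")
    for e in d[:4]: print(n,round(e["score"],2),e["bbox"], np.round(np.nanmedian(w[e["region"]],0)))
    g=p["pixels"].astype(int).mean(-1)
    m=np.all((w>[480,-190,85])&(w<[570,-80,175]),-1)&(g>90)
    q=w[m]; print(n,len(q),np.round(np.percentile(q,[2,50,98],axis=0)))
    for z in range(90,175,8):
        k=q[(q[:,2]>z)&(q[:,2]<z+8)]
        if len(k)>3: print(z,len(k),np.round(np.percentile(k[:,:2],[3,97],axis=0)).tolist())
E
```

```text
top 0.83 [185.7, 188.5, 216.1, 212.7] [680. 316.  54.]
top 0.71 [217.3, 302.6, 239.5, 329.5] [364. 230.  55.]
top 42 [[ 502. -118.  120.]
 [ 513. -109.  148.]
 [ 535. -106.  156.]]
138 11 [[506.0, -109.0], [534.0, -107.0]]
146 18 [[502.0, -118.0], [527.0, -108.0]]
154 6 [[502.0, -114.0], [512.0, -109.0]]
scene 0.76 [423.3, 324.2, 466.9, 356.3] [696. 320.  54.]
scene 0.69 [421.5, 196.8, 454.9, 233.1] [384. 236.  52.]
scene 0.56 [251.6, 175.5, 284.3, 205.4] [ 529. -114.  140.]
scene 0.2 [202.9, 186.4, 242.9, 229.6] [ 552. -238.   64.]
scene 481 [[ 499. -135.  101.]
 [ 527. -113.  141.]
 [ 545. -104.  154.]]
98 38 [[502.0, -134.0], [541.0, -104.0]]
106 39 [[499.0, -129.0], [542.0, -104.0]]
114 42 [[504.0, -131.0], [546.0, -103.0]]
122 50 [[502.0, -129.0], [545.0, -104.0]]
130 44 [[501.0, -129.0], [544.0, -104.0]]
138 66 [[503.0, -129.0], [546.0, -105.0]]
146 185 [[499.0, -137.0], [538.0, -107.0]]
154 15 [[501.0, -133.0], [537.0, -108.0]]
```

```bash
python3 -m jog '[-0.0005,0,0.01,0,0,0, -0.0005,0,0.03,0,0,0, -0.0005,0,0.045,0,0,0, -0.0005,0,0.055,0,0,0,-0.0005,0,0.064,0,0,0, -0.0005,0,0.071,0,0,0, -0.0005,0,0.076,0,0,0,-0.0005,0,0.078,0,0,0]'; python3 go.py 521.2 -139.1 27 86.8
```

```text
time: 15.28
tool_pos: [520.4, -139.7, 30.0]
tcp_rot: [-180.0, -0.0, 86.8]
ft_force: [0.8, 0.9, -2.6]
finger_gap: 43.6
grip_force: 41.4
t 15.28 pos [ 520.4 -139.7   30. ] rpy [-180.    -0.    86.8] gap 43.6 grip 41.4 F [ 0.8  0.9 -2.6] j [-20.   9. 105.   0.  65. -17.]
[0.0007, 0.0008, 0.003] [-0.0, -0.0, -0.0]
```

```bash
python3 -m jog '[0,0,0.001,0,0,0, 0,0,0.002,0,0,0, 0,0,0.0025,0,0,0,0,0,0.003,0,0,0]'; python3 -m jog '[0,0,0.001,0,0,0,0,0,0.001,0,0,0]'; python3 go.py 521.2 -139.1 27 86.8
```

```text
time: 15.78
tool_pos: [520.5, -139.8, 27.3]
tcp_rot: [180.0, 0.0, 86.8]
ft_force: [0.6, 0.9, -2.9]
finger_gap: 43.3
grip_force: 41.4
time: 16.02
tool_pos: [520.5, -139.7, 27.2]
tcp_rot: [-180.0, 0.0, 86.8]
ft_force: [-5.9, 1.7, 7.0]
finger_gap: 43.7
grip_force: 42.6
t 16.02 pos [ 520.5 -139.7   27.2] rpy [-180.     0.    86.8] gap 43.7 grip 42.6 F [-5.9  1.7  7. ] j [-20.  10. 106.  -0.  65. -17.]
[0.0007, 0.0007, 0.0002] [-0.0, 0.0, -0.0]
```

```bash
python3 -m jog '[0,0,0,0,0,0,0,0,0,0,0,0,0,0,0,0,0,0, 0,0,-0.02,0,0,0, 0,0,-0.045,0,0,0, 0,0,-0.07,0,0,0,0,-0.02,-0.07,0,0,0,0,-0.055,-0.07,0,0,0]' 0.4; python3 -m jog '[0,0,0,-0.12,0,0,0,0,0,-0.25,0,0,0,0,0,-0.349,0,0]' -1 20; python3 go.py 470 -136.4 33 86.8 -20; python3 - <<'E'
from m import *
for n in("top","scene"):
    p=r.snapshot(n); w=cloud(p); q=box(w,[480,-172,66],[560,-106,78]); print(n,np.median(q[:,2])); rect(q,"tin")
E
```

```text
time: 17.02
tool_pos: [465.9, -136.9, 96.9]
tcp_rot: [179.9, 0.0, 86.8]
ft_force: [-0.3, 0.5, 1.1]
finger_gap: 59.7
grip_force: 0.0
time: 17.4
tool_pos: [465.4, -136.7, 96.3]
tcp_rot: [159.8, 0.0, 86.8]
ft_force: [-0.0, 0.2, -0.3]
finger_gap: 5.2
grip_force: 0.0
t 17.40 pos [ 465.4 -136.7   96.3] rpy [159.8   0.   86.8] gap 5.2 grip 0.0 F [-0.   0.2 -0.3] j [-29. -25. 131.  10.  56. -30.]
[0.0006, -0.0176, 0.061] [0.004, 0.001, -0.0]
top 71.5844314222729
tin 250 c [ 520.4 -140.1] s [62.1 42.1] a 87.1
scene 71.19052113343673
tin 371 c [ 518.4 -139. ] s [63.3 41.9] a 88.4
```

```bash
python3 -m jog '[0,-0.008,0.02,0.002,0,0, 0,-0.014,0.045,0.004,0,0, 0,-0.0176,0.061,0.004,0,0,0,-0.0176,0.061,0.004,0,0]'; python3 go.py 606 -143.9 33 86.8 -20
```

```text
time: 18.0
tool_pos: [469.2, -136.4, 31.7]
tcp_rot: [160.5, -0.1, 86.8]
ft_force: [-0.3, 0.3, 0.1]
finger_gap: -0.4
grip_force: 0.0
t 18.00 pos [ 469.2 -136.4   31.7] rpy [ 1.605e+02 -1.000e-01  8.680e+01] gap -0.4 grip 0.0 F [-0.3  0.3  0.1] j [-28. -16. 132.  11.  47. -32.]
[0.0001, 0.1295, 0.0445] [-0.008, -0.001, -0.0]
```

```bash
python3 -m jog '[0,0.008,0.0027,0,0,0, 0,0.019,0.0065,0,0,0, 0,0.03,0.0103,0,0,0, 0,0.041,0.0141,0,0,0, 0,0.052,0.0179,0,0,0, 0,0.063,0.0216,0,0,0, 0,0.074,0.0254,0,0,0,0,0.08,0.0275,0,0,0]'; python3 go.py 606 -143.9 33 86.8 -20;  python3 - <<'E'
from m import *
for n in("top","scene"):
    p=r.snapshot(n); w=cloud(p); q=box(w,[540,-180,66],[650,-106,76]); q=q[(q[:,1]<-106)&(q[:,1]>-178)]; print(n,len(q),np.round(np.percentile(q,[2,50,98],axis=0)))
    if len(q)>10: rect(q,"tin")
E
```

```text
time: 19.0
tool_pos: [554.9, -141.6, 33.9]
tcp_rot: [160.2, -0.0, 86.8]
ft_force: [-1.8, 0.0, 0.1]
finger_gap: -0.2
grip_force: 1.0
t 19.00 pos [ 554.9 -141.6   33.9] rpy [160.2  -0.   86.8] gap -0.2 grip 1.0 F [-1.8  0.   0.1] j [-24.  -2. 120.  10.  44. -27.]
[0.0005, 0.0478, 0.0181] [-0.004, -0.0, -0.0]
top 169 [[ 567. -172.   66.]
 [ 590. -133.   71.]
 [ 620. -113.   75.]]
tin 169 c [ 605.3 -141.1] s [67.4 78.2] a 88.0
scene 434 [[ 551. -171.   67.]
 [ 584. -139.   71.]
 [ 604. -112.   74.]]
tin 434 c [ 572.7 -141.2] s [63.8 64.8] a 88.8
```

```bash
python3 -m jog '[0,0.01,0.0036,0,0,0, 0,0.02,0.0072,0,0,0, 0,0.028,0.0101,0,0,0, 0,0.035,0.013,0,0,0, 0,0.039,0.0147,0,0,0, 0,0.042,0.0159,0,0,0]'; python3 -m jog '[0.0003,0.001,0.0004,0,0,0,0.0003,0.002,0.0008,0,0,0,0.0003,0.003,0.0011,0,0,0]'; python3 -m jog '[0,0.001,0.0004,0,0,0,0,0.002,0.0008,0,0,0]';  python3 go.py 606 -143.9 33 86.8 -20
```

```text
time: 19.85
tool_pos: [599.3, -144.1, 33.3]
tcp_rot: [160.2, 0.0, 86.8]
ft_force: [-3.9, 0.8, 2.7]
finger_gap: -0.2
grip_force: 2.1
time: 20.23
tool_pos: [602.2, -144.0, 33.3]
tcp_rot: [160.2, 0.0, 86.8]
ft_force: [-2.4, -0.3, 2.4]
finger_gap: 0.1
grip_force: 1.7
time: 20.48
tool_pos: [604.5, -144.1, 33.3]
tcp_rot: [160.2, 0.0, 86.8]
ft_force: [-3.7, 0.3, 3.7]
finger_gap: -0.0
grip_force: 2.1
t 20.48 pos [ 604.5 -144.1   33.3] rpy [160.2   0.   86.8] gap -0.0 grip 2.1 F [-3.7  0.3  3.7] j [-22.   5. 112.   9.  44. -24.]
[0.0003, 0.0013, 0.0008] [-0.004, 0.0, -0.0]
```

```bash
python3 -m jog '[0,0.001,0.0004,0,0,0,0,0.002,0.0008,0,0,0]'; python3 -m jog '[0,0.001,0.0004,0,0,0,0,0.002,0.0008,0,0,0]';  python3 - <<'E'
from m import *
p=r.snapshot("scene"); a=p["pixels"][150:330,150:350,::-1]; cv2.imwrite("pics/s4.png",cv2.resize(a,(666,600),interpolation=cv2.INTER_CUBIC))
E
```

```text
time: 20.72
tool_pos: [606.7, -144.2, 33.1]
tcp_rot: [160.2, -0.0, 86.8]
ft_force: [-5.0, 0.2, 3.5]
finger_gap: 0.1
grip_force: 2.2
time: 20.98
tool_pos: [608.8, -144.4, 33.0]
tcp_rot: [160.2, 0.0, 86.8]
ft_force: [-4.1, 0.3, 3.8]
finger_gap: 0.1
grip_force: 2.1
```

View pics/s4.png

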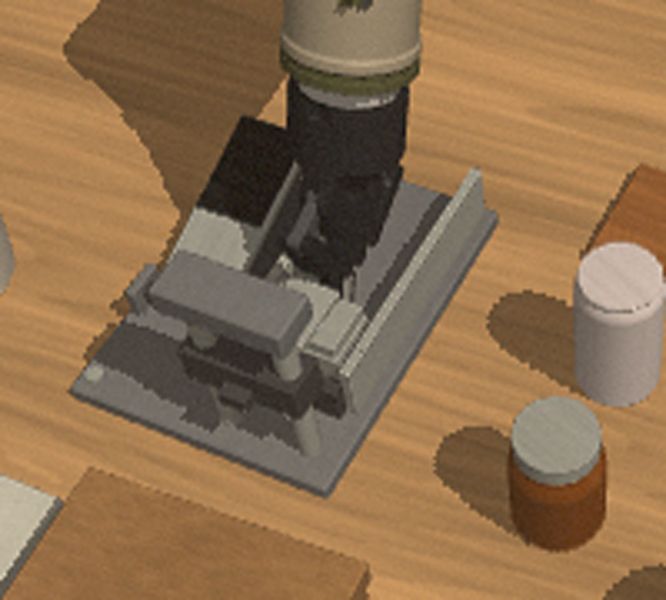

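The tin (330,330 in the crop) is under the platen but not home: the push force is still only friction, about 4 N. I'll keep pushing in small steps.

```bash
python3 -m jog '[0,0.001,0.0004,0,0,0,0,0.002,0.0008,0,0,0]'; python3 -m jog '[0,0.001,0.0004,0,0,0,0,0.001,0.0004,0,0,0]'; 
```

```text
time: 21.28
tool_pos: [610.9, -144.5, 32.9]
tcp_rot: [160.2, -0.0, 86.8]
ft_force: [-3.8, 0.8, 3.3]
finger_gap: -0.1
grip_force: 2.0
time: 21.52
tool_pos: [611.4, -144.5, 32.9]
tcp_rot: [160.3, -0.0, 86.8]
ft_force: [-11.7, 1.2, 9.4]
finger_gap: -0.2
grip_force: 5.5
```

```bash
python3 -m jog '[0,0.0006,0.0002,0,0,0,0,0.0006,0.0002,0,0,0]';  python3 - <<'E'
from m import *
for n in("top","scene"):
    p=r.snapshot(n); w=cloud(p)
    q=box(w,[600,-128,66],[680,-106,76]); print(n,"y+ side lid",np.round(np.percentile(q,[3,50,97],axis=0)))
    q=box(w,[600,-180,66],[680,-165,76]); print(n,"y- side lid",np.round(np.percentile(q,[3,50,97],axis=0)) if len(q) else 0)
E
```

```text
time: 21.78
tool_pos: [611.5, -144.5, 32.8]
tcp_rot: [160.4, -0.0, 86.8]
ft_force: [-16.4, 0.5, 14.1]
finger_gap: -0.1
grip_force: 8.2
top y+ side lid [[ 624. -128.   67.]
 [ 645. -122.   72.]
 [ 662. -116.   76.]]
top y- side lid [[ 624. -176.   67.]
 [ 641. -173.   71.]
 [ 658. -167.   74.]]
scene y+ side lid [[ 623. -128.   67.]
 [ 641. -120.   71.]
 [ 660. -113.   74.]]
scene y- side lid [[ 618. -174.   70.]
 [ 618. -172.   70.]
 [ 623. -171.   73.]]
```

```bash
python3 -m jog '[0,-0.006,-0.002,0,0,0, 0,-0.03,-0.012,0,0,0, 0,-0.045,-0.02,0,0,0, 0,-0.07,-0.06,0,0,0, 0,-0.07,-0.11,0,0,0,0,-0.07,-0.11,0.12,0,0,0,-0.07,-0.11,0.25,0,0,0,-0.07,-0.11,0.34,0,0]';  python3 go.py 527 -239.5 100 86.8
```

```text
time: 22.88
tool_pos: [510.8, -139.1, 113.9]
tcp_rot: [179.7, 0.1, 86.8]
ft_force: [0.3, -0.6, 0.1]
finger_gap: -0.3
grip_force: 0.0
t 22.88 pos [ 510.8 -139.1  113.9] rpy [1.797e+02 1.000e-01 8.680e+01] gap -0.3 grip 0.0 F [ 0.3 -0.6  0.1] j [-21.   1. 104.   0.  74. -18.]
[-0.0993, 0.0218, 0.0141] [0.005, 0.001, -0.0]
```

```bash
python3 -m jog '[-0.02,0.005,0,0,0,0, -0.05,0.012,0,0,0,0, -0.08,0.018,0.005,0.005,0,0, -0.096,0.021,0.01,0.005,0,0, -0.0993,0.0218,0.014,0.005,0,0,-0.0993,0.0218,0.014,0.005,0,0]';  python3 go.py 527 -239.5 80 86.8; python3 - <<'E'
from m import *
for n in("top","scene"):
    p=r.snapshot(n); w=cloud(p)
    q=box(w,[600,-128,60],[680,-106,76]); print(n,"y+ side lid",np.round(np.percentile(q,[3,50,97],axis=0)))
E
```

```text
time: 23.62
tool_pos: [525.3, -238.7, 98.1]
tcp_rot: [-180.0, -0.1, 86.8]
ft_force: [0.7, 0.4, -0.3]
finger_gap: -0.1
grip_force: 0.0
t 23.62 pos [ 525.3 -238.7   98.1] rpy [-1.80e+02 -1.00e-01  8.68e+01] gap -0.1 grip 0.0 F [ 0.7  0.4 -0.3] j [-30.  10.  97.   0.  73. -26.]
[-0.0008, 0.0017, 0.0181] [-0.001, -0.001, -0.0]
top y+ side lid [[ 623. -128.   61.]
 [ 646. -120.   69.]
 [ 667. -106.   75.]]
scene y+ side lid [[ 623. -127.   60.]
 [ 644. -118.   70.]
 [ 661. -107.   74.]]
```

```bash
python3 -m jog '[0,0,0.015,0,0,0, 0,0,0.021,0,0,0, 0,0,0.027,0,0,0, 0,-0.001,0.033,0,0,0, 0,-0.002,0.039,0,0,0, 0,-0.003,0.045,0,0,0, 0,-0.004,0.05,0,0,0, 0,-0.0045,0.053,0,0,0]'; python3 -m jog '[0,0,0.001,0,0,0,0,0,0.002,0,0,0]'; python3 -m jog '[0,0,0.001,0,0,0,0,0,0.001,0,0,0]'
```

```text
time: 24.72
tool_pos: [521.4, -239.1, 46.4]
tcp_rot: [180.0, 0.0, 86.8]
ft_force: [-4.4, 1.4, 10.8]
finger_gap: 0.3
grip_force: 5.1
time: 24.98
tool_pos: [521.2, -239.1, 44.5]
tcp_rot: [-180.0, 0.0, 86.8]
ft_force: [-6.3, 2.3, 11.2]
finger_gap: 0.2
grip_force: 5.2
time: 25.22
tool_pos: [521.1, -239.1, 43.4]
tcp_rot: [-180.0, 0.0, 86.8]
ft_force: [-5.4, 2.2, 9.8]
finger_gap: -0.0
grip_force: 4.7
```

```bash
python3 -m jog '[0,0,0.001,0,0,0,0,0,0.002,0,0,0]'; python3 -m jog '[0,0,0.001,0,0,0,0,0,0.001,0,0,0]';python3 -m jog '[0,0,0.001,0,0,0,0,0,0.001,0,0,0]'
```

```text
time: 25.48
tool_pos: [520.9, -239.0, 41.4]
tcp_rot: [-179.9, 0.0, 86.8]
ft_force: [-7.1, 1.8, 11.3]
finger_gap: 0.4
grip_force: 5.5
time: 25.72
tool_pos: [520.8, -239.1, 40.6]
tcp_rot: [-179.9, 0.0, 86.8]
ft_force: [-8.9, 2.8, 12.8]
finger_gap: -0.1
grip_force: 6.6
time: 25.98
tool_pos: [520.8, -239.1, 40.4]
tcp_rot: [-179.9, 0.0, 86.8]
ft_force: [-11.6, 5.5, 20.5]
finger_gap: 0.3
grip_force: 10.1
```

```bash
python3 -m jog '[0,0,0.0008,0,0,0,0,0,0.0008,0,0,0,0,0,0.0008,0,0,0]'; python3 - <<'E'
from m import *
for n in("top","scene"):
    w=cloud(r.snapshot(n)); q=box(w,[624,-126,58],[658,-117,76]); print(n,"lid z",np.round(np.percentile(q[:,2],[10,50,90]),1))
    q=box(w,[628,-158,55],[665,-136,100]); print("platen",np.round(np.median(q[:,2]),1))
E
```

```text
time: 26.35
tool_pos: [520.9, -239.1, 40.3]
tcp_rot: [-179.9, 0.0, 86.8]
ft_force: [-15.1, 5.0, 26.9]
finger_gap: -0.3
grip_force: 12.9
top lid z [61.4 65.1 68.6]
platen 72.4
scene lid z [63.4 65.2 66.5]
platen 71.8
```

Lid top is at 65 mm (15 + 50), which means shut, and the pedal is on its stop. Now I'll let the pedal rise and withdraw.

```bash
python3 -m jog '[0,0,-0.005,0,0,0, 0,0.001,-0.012,0,0,0, 0,0.002,-0.019,0,0,0, 0,0.003,-0.026,0,0,0, 0,0.004,-0.033,0,0,0, 0,0.004,-0.045,0,0,0, 0,0.004,-0.08,0,0,0, 0,-0.02,-0.13,0,0,0]'; python3 -m jog '[0,-0.04,-0.03,0,0,0,0,-0.08,-0.04,0,0,0,0,-0.1,-0.04,0,0,0,0,-0.1,-0.04,0,0,0]'; python3 - <<'E'
from m import *
for n in("top","scene"):
    p=r.snapshot(n); w=cloud(p); q=box(w,[624,-126,58],[658,-117,76]); print(n,"lid z",np.round(np.percentile(q[:,2],[10,50,90]),1))
    q=box(w,[600,-128,60],[680,-112,69]); print("lid x",np.round(np.percentile(q,[3,97],axis=0)))
    q=box(w,[628,-158,55],[665,-136,100]); print("platen",np.round(np.median(q[:,2]),1))
    q=box(w,[520,-255,30],[535,-225,100]); print("pad",np.round(np.median(q[:,2]),1))
a=p["pixels"][100:400,100:500,::-1]; cv2.imwrite("pics/s5.png",cv2.resize(a,(800,600),interpolation=cv2.INTER_CUBIC))
E
```

```text
time: 27.45
tool_pos: [500.1, -237.0, 167.2]
tcp_rot: [-179.8, -0.1, 86.8]
ft_force: [0.7, -1.4, 0.3]
finger_gap: -0.1
grip_force: 0.0
time: 27.95
tool_pos: [400.4, -232.2, 208.2]
tcp_rot: [-180.0, 0.0, 86.7]
ft_force: [-0.0, -0.8, -0.4]
finger_gap: 0.2
grip_force: 0.0
top lid z [61.9 66.3 71. ]
lid x [[ 626. -126.   60.]
 [ 663. -115.   69.]]
platen 84.2
pad 76.2
scene lid z [63.1 65.  67.4]
lid x [[ 622. -127.   60.]
 [ 661. -113.   68.]]
platen 84.2
pad 75.2
```

View pics/s5.png

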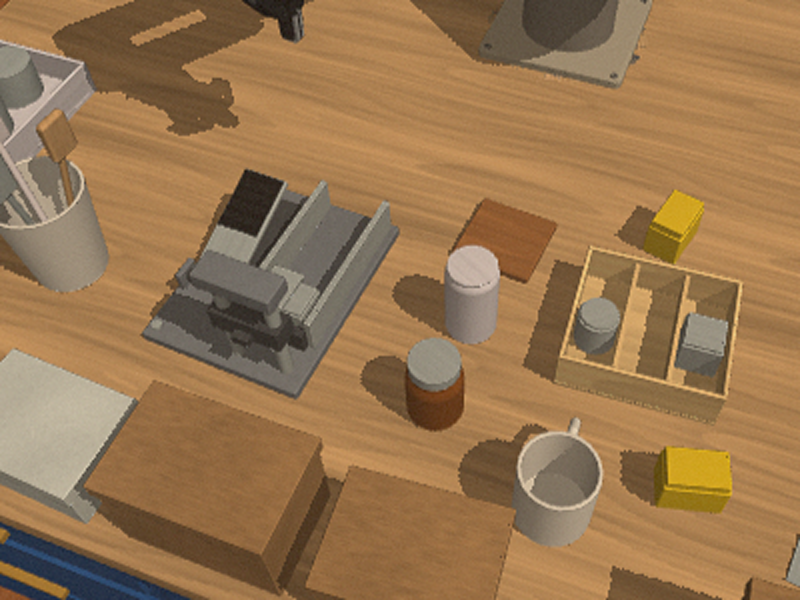

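The tin is home under the platen (300,300) with its lid shut. The pedal is up (pad at 75 mm), the platen is up (84 mm), and the other things stand where they were.

```bash
python3 -c "
from bench import r
print(r.hand_in())"
```

```text
the job is handed in; nothing more can be done
None
```

The job is handed in: the oblong tin stands home in the press with its lid shut, the pedal is back up, and nothing else looked moved in the last picture (about 28 s on the robot's clock).

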